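Warm up a sown pot in the propagator

ROBOT

A 6-joint arm with a two-finger parallel gripper is mounted at the origin on a cart in front of the work surface, level with it; the furniture and walls round the work are solid. World frame = base frame: x ahead of the robot, y to its left, z up, the work surface at z = 0. Lengths are in m, angles in rad, forces in N, time in s.
With the tool pointing down it reaches from about 0.225 to 0.875 m from the base axis. Payload 3.4 kg.
Tool frame: the origin (TCP) lies midway between the tips of the shut fingers; the grasp point (between the pads) lies 19 mm behind it (pinch_z is the distance from the TCP to the grasp point, in m); z points along the fingers, y is the line along which they close (so a half turn about z gives the same grasp; the last joint's range is limited). The gripper opens to 85 mm and grips with 20 to 120 N. Pads are 22 mm wide; open, the fingers measure 114 mm over their backs; the gripper's body (76 mm by 85 mm) begins 54 mm behind the grasp point. The pads swing forward as they close: fully open they stand 13 mm farther back than shut.
Start: joints at [-1.347, 0.276, 1.505, -0, 1.361, -0.121], TCP at [0.194, -0.541, 0.231] pointing down, gripper open.
Joint ranges: [-2.89, 2.89], [-0.75, 2.08], [0.22, 2.7], [-1.18, 4.32], [0.11, 2.71], [-2.7, 2.7]. Speed limits (rad/s): [2.57, 2.57, 3.14, 3.14, 3.14, 3.14].

INTERFACE

Orientations are given as a unit quaternion [w, x, y, z].
In Python, from rig import get_state, get_image, sign_off, pinch_z gives the robot as it stands.
- The arm moves only by the tool send_rows, never from a script. Its argument "steps" is one flat list of numbers, 5 for each row, row after row: the gripper's target within -1 to 1 (fully open at 1, half-way at 0, shut at -1), then the shift along the tool's x, y, z in cm, then the turn about the tool's z in degrees. In form: [gripper, x, y, z, roll, gripper, x, y, z, roll, ...]. A call has 1 to 12 rows; each row shifts and turns the commanded pose from where the row before left it, along the tool's axes as they then stand; what a row does not reach is not made up. A row lasts 1/10 s, in which the tool goes at most 50 mm and 8.59 degrees, less where a joint would pass 70% of its speed; a pose out of reach is approached as far as the arm can. A call is refused whole if a number of a shift passes 5 or a number of a turn 8.59, either way. A call with a gripper value outside its range is refused whole. The fingers move at their own pace and stop on an object; "newtons" is the grip in N (left out, the last holds). Time passes only in rows, so rows that do not move let the fingers close. It gives the time, the measured TCP pose, the force, the opening and the grip force at its end, in the units of the state.
- get_state(): the state, without advancing time (a new reading comes with each control period).
- get_image(name): name is "side" or "top" or "wrist"; returns a dict with "color" (420x560x3 uint8, red, green, blue), "mtx" (3x3 intrinsics, pixels), "k1" (the pictures are not rectified: a ray, as slopes to the right and down, at radius r is drawn at 1 + k1 r^2 times it, then the intrinsics apply), "T" (4x4, takes a point from camera to world coordinates); the wrist camera has in their place "mount" (4x4, takes a point from camera to tool coordinates, whose origin is the TCP and whose axes are the flange's). Camera axes: x right, y down, z forward; pixel columns grow to the right and rows downward; lengths in m; the calibration is good to about 2 mm. A picture is of the moment at which its call begins: read the wrist's pose just before it. There is no depth.
- sign_off(): hands the job in; it is judged then, once.
The state is a dict: "clock": time; "qpos": joint angles; "qd": joint speeds; "effort": joint torques, N m; "position": TCP position; "ee_rot": TCP orientation; "contact_force": force on the tool from outside, world axes, zero at the start; "moment": the same for the moment, N m; "width": finger opening in m; "gripper_force": force on a finger pad.
Only numpy, scipy, OpenCV 4.12 (cv2) and the standard library are available. Lean on these libraries where they do the work, as an engineer would, in place of code of your own. Each camera call takes 0.05 s, during which the arm holds its last target. There are 200 camera calls.

TASK

Take the brush off the propagator's lid and lay it gently on the bench while the lid is still shut, then push the lid up past its balance point until it stays open by itself. Then stand the pot that is filled with compost upright on the propagator's floor, and last click the heat lever forward to its third notch and no further. Keep that pot upright and do not drop it, leave the lid open, and leave the other pots and the tin where they are.

Things in the scene. Friction and masses are not known exactly. Their poses are not given: they have to be found in the camera images.
- propagator: Heated propagator, a grey plastic box fixed to the bench, open on top under its hinged lid. Origin: centre of its underside, on the bench; x points to its back (hinge side, away from the robot), y to its left end, z up. 180 mm deep (x), 260 mm wide (y), rim 95 mm high, walls 6 mm, inside 168 x 248 mm. At its left end a control box with the heat lever.
- tray_floor (a point): Centre of the propagator's inner floor (35 mm above the bench), where the pot should stand.
- lid_hinge (a point): Middle of the hinge axis (the propagator's y), 92 mm behind the box's centre, 97 mm above the bench. The lid is a clear pane in an aluminium frame, 184 mm deep (x), 264 mm wide, its flat underside at the height of the hinge axis; shut, its top is 108 mm above the bench.
- lid_lip (a point): Front lower edge (middle) of the lid's pull lip: an aluminium strip 100 mm wide (y), 8 mm thick, standing out 24 mm before the lid's frame, 98 mm above the bench when shut, 208 mm from the hinge axis; free space beneath. Closed fingers tilted 30 to 45 degrees, pointing forward and down, get their tips under it and push it up. Moves with the lid.
- lid (a joint): Lid angle, rad: 0 shut, grows as the front rises, 1.92 is the stop, leaning back. The lid weighs 0.3 kg and has almost no friction: let go before about 1.5 it falls shut, beyond about 1.6 it falls back to the stop and stays.
- heat_lever (a joint): Heat lever, rad: notches at 0 (first, leaning to the front), 0.3 (second), 0.6 (third), 0.9 (fourth, leaning to the back); grows as it is pushed to the propagator's +x. A detent pulls it into the nearest notch: pushed well past half way (0.18) it clicks over into the next by itself. Takes about 3 N at the tip. Starts in the first or second notch.
- lever_pivot (a point): Pivot of the heat lever, 167 mm left (+y) of the box's centre, 72 mm above the bench; it turns about the propagator's y and is upright at 0.45 rad. Round it a black quadrant of 45 mm radius, its top 117 mm above the bench, with four aluminium ribs that mark the notches, on a grey control box 150 mm long (x), 70 mm wide, 72 mm high.
- lever_tip (a point): Top end of the lever, 95 mm from the pivot, moves with it. The lever is a steel rod with a black thumb pad at its end, 12 mm thick (x), 30 mm wide (y) and 34 mm long, which reaches from 63 to 97 mm from the pivot.
- brush: Hand brush with an oval wooden back and bristles, 62 x 152 x 46 mm (x, y, z), 50 to 100 g, lying bristles down on the lid. Origin: centre of its underside; y along its length, z up. Grasp across its 62 mm width.
- brush_mid (a point): Middle of the brush, 23 mm above its underside.
- sown_pot: Round terracotta pot filled with compost, 68 mm across at the rim, about 54 mm across halfway up, 60 mm high, 15 to 40 g. Origin: centre of its underside, z up. Grasp across just below the rim, or across the body. Its place is exchanged with those of the other two pots from start to start.
- clay_pot: Empty terracotta pot, 60 mm across, 54 mm high: a bystander. Origin: centre of its underside.
- black_pot: Black plastic pot, 64 mm across, 62 mm high: a bystander. Origin: centre of its underside.
- tin: Round tin, 75 mm across, 58 mm high: a bystander. Origin: centre of its underside.
Not all that is in view belongs to the job. Of the things shaped like the brush, the wooden one is meant. What is shaped like the sown_pot but pink is not meant.

How it is judged:
By the outcome, as a careful person would: the job done as asked, in the order asked, and still so for the second after the job is handed in, with the robot touching nothing.
It also fails if it takes over 72 s, if anything falls off the work surface, if the arm or the gripper's body presses on something with over 40 N, if the wrist force passes 120 N, or if a joint passes its speed limit or range.

## Working session

There is one attempt and no reset: what is moved stays moved. The work goes in short steps, Python scripts to look and compute and a tool call to move; the robot and the scene stay as the last step left them, time stands still between calls to the robot, and variables do not carry over. Pictures are saved under pics/ and viewed, at most 10 in all, crops included, and the job is handed in when it is done.

Besides the shell and the picture viewer there is one more tool, called after "Request:" as name(argument=value, ...), one argument or row to a line, values as JSON. send_rows: Moves the arm, as the interface text tells. Its arguments: {"type":"object","properties":{"steps":{"type":"array"},"newtons":{"type":"number"}},"required":["steps"]}

```bash
mkdir -p pics; ls; cat > h.py <<'E'
import numpy as np, cv2
from rig import get_state, get_image, sign_off, pinch_z
from scipy.spatial.transform import Rotation as R
def Rq(q): return R.from_quat([q[1],q[2],q[3],q[0]])
def snap(n,f):
    im=get_image(n); cv2.imwrite(f'pics/{f}.png',im['color'][:,:,::-1])
    np.savez(f'pics/{f}.npz',**{k:v for k,v in im.items()}); return im
def ray(f,u,v,T=None):
    d=np.load(f'pics/{f}.npz'); K=d['mtx']; k1=float(d['k1'])
    p=np.array([(u-K[0,2])/K[0,0],(v-K[1,2])/K[1,1]]); s=p.copy()
    for _ in range(20): s=p/(1+k1*(s@s))
    T=d['T'] if T is None else T
    return T[:3,3],T[:3,:3]@np.array([s[0],s[1],1])
def atz(f,u,v,z,T=None):
    o,d=ray(f,u,v,T); return np.round(o+d*(z-o[2])/d[2],4)
def tri(a,b):
    (o1,d1),(o2,d2)=ray(*a),ray(*b)
    A=np.stack([d1,-d2],1); t=np.linalg.lstsq(A,o2-o1,rcond=None)[0]
    p,q=o1+t[0]*d1,o2+t[1]*d2; return np.round((p+q)/2,4),np.linalg.norm(p-q)
def proj(f,P):
    d=np.load(f'pics/{f}.npz'); T=d['T'];c=T[:3,:3].T@(np.array(P)-T[:3,3]); s=c[:2]/c[2]; s=s*(1+float(d['k1'])*(s@s))
    return (d['mtx'][:2,:2]@s+d['mtx'][:2,2]).round(1)
E
python3 - <<'E'
from h import *
for n in('top','side'):
    im=snap(n,n+'0'); print(n,im['mtx'].round(1).tolist(),im['k1'],im['T'].round(3).tolist())
    
a=cv2.imread('pics/top0.png')
cv2.imwrite('pics/top0b.png',cv2.resize(a,(800,600),interpolation=cv2.INTER_CUBIC))
a=cv2.imread('pics/side0.png')
cv2.imwrite('pics/side0b.png',cv2.resize(a,(800,600),interpolation=cv2.INTER_CUBIC))
print(get_state(),pinch_z)
E
```

```text
pics
top [[382.2, 0.0, 284.9], [0.0, 382.2, 207.4], [0.0, 0.0, 1.0]] -0.062195915858820706 [[0.024, -0.987, 0.158, 0.397], [-0.999, -0.02, 0.029, -0.031], [-0.025, -0.159, -0.987, 1.035], [0.0, 0.0, 0.0, 1.0]]
side [[468.9, 0.0, 281.6], [0.0, 468.9, 212.4], [0.0, 0.0, 1.0]] 0.05250760807582744 [[-0.929, -0.233, 0.289, 0.186], [-0.371, 0.57, -0.734, 0.862], [0.006, -0.788, -0.615, 0.869], [0.0, 0.0, 0.0, 1.0]]
{'clock': 0.1, 'qpos': array([-1.34699535e+00,  2.76521858e-01,  1.50597637e+00, -2.89503876e-06,
        1.36072004e+00, -1.20981669e-01]), 'qd': array([-0.00026337, -0.00102558, -0.00281884,  0.00032352, -0.00013909,
       -0.0018655 ]), 'effort': array([ 1.00062756e-03, -4.17701018e+01, -2.46404672e+01, -1.77228671e-04,
        5.93258752e-03,  5.66569852e-06]), 'position': array([ 0.19424578, -0.54070427,  0.23054388]), 'ee_rot': array([-8.11661591e-04,  9.85177002e-01,  1.71538957e-01, -4.31813640e-05]), 'contact_force': array([-0.09418473, -0.20815571, -0.38593492]), 'moment': array([-0.04119037, -0.01730529, -0.00819677]), 'gripper_force': 0.0, 'width': 0.08520872452040289} 0.0187
```

View pics/top0b.png

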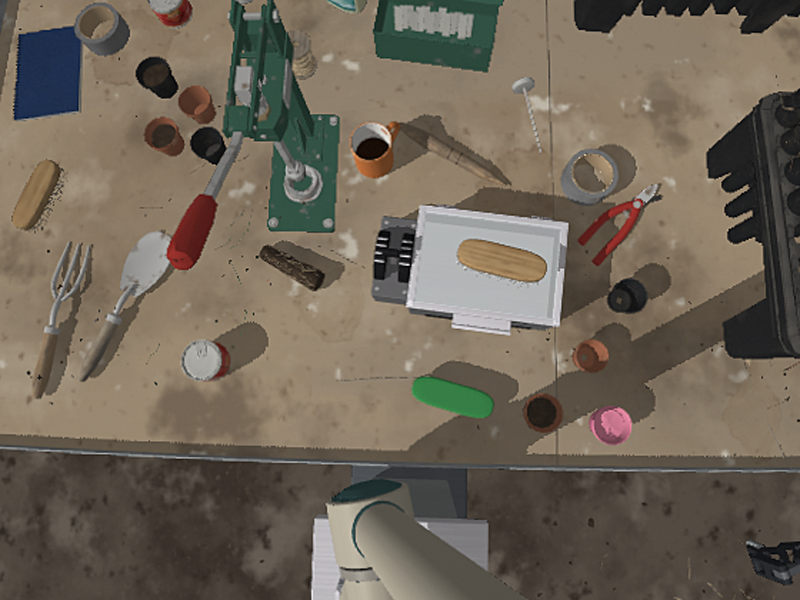

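View pics/side0b.png

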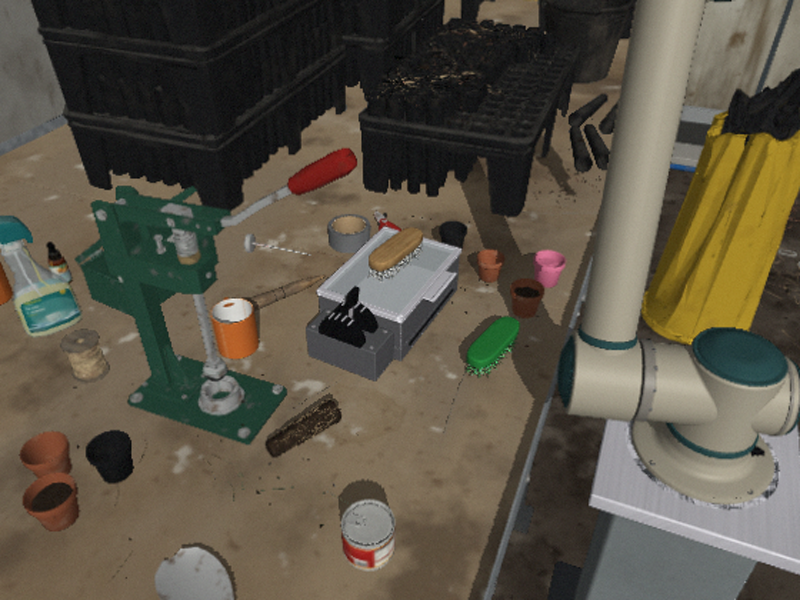

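Top view, in 800-scale pixels:
- **Brushes:** wooden on the lid at (502,260), green at (453,397), and another wooden one on the bench at (37,195). The one on the lid is meant.
- **Pots:** terracotta with dark fill at (542,413), empty clay at (591,356), black at (627,295), pink at (611,425), and a far group of four around (180,115).
- **Others:** tin at (205,360), lever box at (395,260).

I'll confirm the pots and the lever in enlarged crops.

```bash
python3 - <<'E'
from h import *
a=cv2.imread('pics/top0.png'); s=cv2.imread('pics/side0.png')
c1=cv2.resize(a[135:320,255:475],None,fx=3.2,fy=3.2,interpolation=cv2.INTER_CUBIC)
cv2.imwrite('pics/c1.png',c1)
A=cv2.resize(s[150:270,205:405],None,fx=4,fy=4,interpolation=cv2.INTER_CUBIC)[:, :800]
B=cv2.resize(a[65:115,85:165],None,fx=2.4,fy=2.4,interpolation=cv2.INTER_CUBIC)
cv2.imwrite('pics/c2.png',np.vstack([A,np.pad(B,((0,0),(0,800-B.shape[1]),(0,0)))])); print(c1.shape,A.shape,B.shape)
E
```

```text
(592, 704, 3) (480, 800, 3) (120, 192, 3)
```

View pics/c1.png

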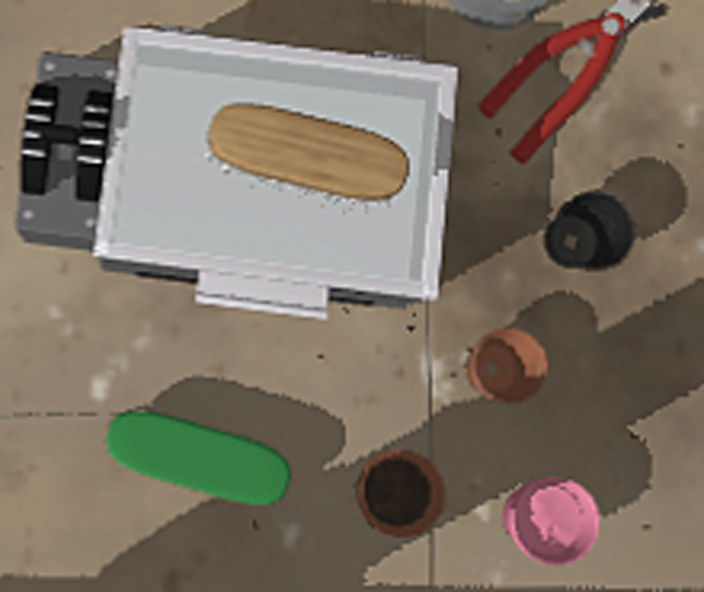

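View pics/c2.png

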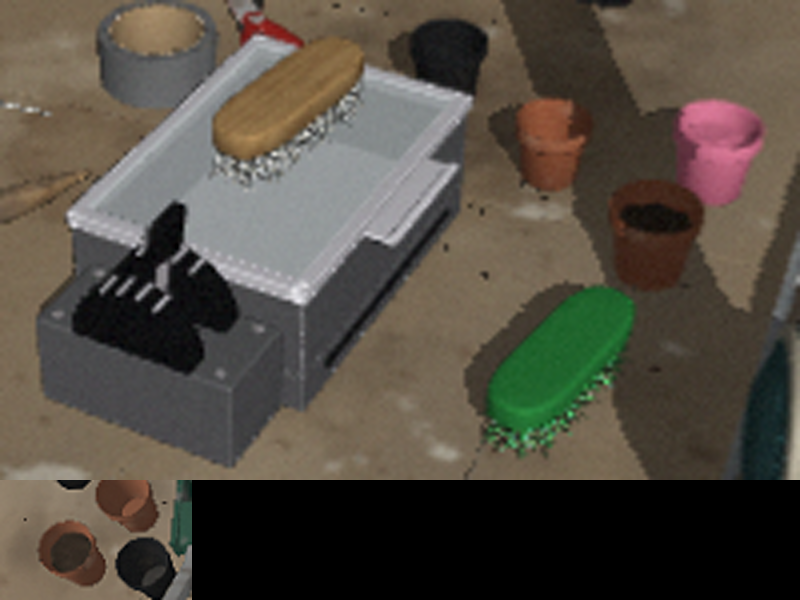

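The near pot at c1 (400,490) is terracotta with dark compost, and its rim is about 68 mm across. Beside it are the clay pot (508,365), the black pot (590,232) and the pink decoy (552,520). The far group at the left includes a similar brownish pot, so I'll compare sizes and reach.

```bash
python3 - <<'E'
from h import *
c=lambda u,v:('top0',255+u/3.2,135+v/3.2)
s=lambda u,v:('side0',205+u/4,150+v/4)
cor=[atz(*c(*p),.108)[:2] for p in [(122,30),(458,67),(437,300),(97,255)]]
print('lid',cor,[np.linalg.norm(cor[i]-cor[(i+1)%4]) for i in range(4)])
# side corners: left-front(302,300)?=front-left, right-back...
for n,p in {'backright':(262,38),'frontleft':(300,298),'backleft':(72,215),'frontright':(472,98)}.items(): print(n,atz(*s(*p),.108))
print('lip',[atz(*c(*p),.106) for p in[(197,303),(327,318)]])
for n,a,b in [('brushL',(208,132),(215,135)),]: pass
print('brush ends',[atz(*c(*p),.154-.01) for p in[(208,130),(409,178)]], 'sides',[atz(*c(*p),.144) for p in[(313,118),(298,188)]])
for n,l,r,t,b,z in [('filled',(358,492),(443,492),(400,449),(400,536),.06),('clay',(468,365),(547,365),(508,327),(508,402),.054)]:
    print(n,*[atz(*c(*p),z)[:2] for p in(l,r,t,b)])
print('filled side',[atz(*s(*p),.06)[:2] for p in[(609,212),(704,212)]])
print('far filled rim',[atz('top0',85+u/2.4,65+(v-480)/2.4,.06)[:2] for u,v in[(40,550),(100,550),(70,522),(70,578)]])
print('green ends',[atz(*c(*p),.04) for p in[(107,435),(290,480)]])
print('tin',atz('top0',205*.7,360*.7,.058),'pink',atz(*c(552,510),.06))
print('lever bar top', tri(c(65,132),s(168,225)), atz(*c(65,132),.16), atz(*s(170,210),.165))
E
```

```text
lid [array([ 0.7066, -0.0208]), array([ 0.6814, -0.2848]), array([ 0.4977, -0.2644]), array([ 0.5269, -0.0054])] [np.float64(0.26520000000000005), np.float64(0.18482924552137306), np.float64(0.2606408256586063), np.float64(0.18035867043200332)]
backright [ 0.6723 -0.278   0.108 ]
frontleft [0.5277 0.0031 0.108 ]
backleft [ 0.7028 -0.0205  0.108 ]
frontright [ 0.497  -0.2594  0.108 ]
lip [array([ 0.4919, -0.0824,  0.106 ]), array([ 0.4825, -0.1811,  0.106 ])]
brush ends [array([ 0.6178, -0.087 ,  0.144 ]), array([ 0.5842, -0.2363,  0.144 ])] sides [array([ 0.6285, -0.1654,  0.144 ]), array([ 0.575, -0.154,  0.144])]
filled [ 0.351  -0.2124] [ 0.3523 -0.2789] [ 0.3849 -0.2456] [ 0.3179 -0.245 ]
clay [ 0.452  -0.3019] [ 0.4532 -0.3653] [ 0.483  -0.3348] [ 0.4233 -0.3333]
filled side [array([ 0.3798, -0.2255]), array([ 0.3167, -0.2513])]
far filled rim [array([0.8643, 0.5202]), array([0.8638, 0.4472]), array([0.8995, 0.4876]), array([0.8291, 0.4796])]
green ends [array([ 0.3906, -0.0151,  0.04  ]), array([ 0.3584, -0.162 ,  0.04  ])]
tin [0.4286 0.3609 0.058 ] pink [ 0.3398 -0.3643  0.06  ]
lever bar top (array([0.6115, 0.0191, 0.1538]), np.float64(0.0008223463004316181)) [0.6104 0.0189 0.16  ] [0.6098 0.0178 0.165 ]
```

The far group sits about 0.99 m away, out of reach, and the near pot has a 67 mm rim, so sown_pot is at (0.351,-0.246). The propagator centre is about (0.602,-0.142) with yaw -5.9°. The brush centre is about (0.601,-0.161) with its length at yaw -12.7°. The lever looks to be at its second notch. Next I go over the brush.

Request:
send_rows(
  steps=[1,0,0,0,-8.2,1,0,0,0,-8.2,1,0,0,0,-8.2,1,0,0,0,-8.2,1,0,0,0,-8.2,1,0,0,0,-8.2,1,0,0,0,-8.2],
)

```text
clock: 0.8
position: [0.1943, -0.5409, 0.2308]
ee_rot: [-0.0, 0.78, 0.626, 0.0]
contact_force: [-0.2, 0.4, 0.2]
width: 0.0853
gripper_force: 0.0
```

Request:
send_rows(
  steps=[1,3.8,2.6,0,0,1,3.8,2.6,0,0,1,3.8,2.6,0,0,1,3.8,2.6,0,0,1,3.8,2.6,0,0,1,3.8,2.6,0,0,1,3.8,2.6,0,0,1,3.8,2.6,0,0,1,3.8,2.6,0,0,1,3.8,2.6,0,0,1,3.8,2.6,0,0,1,3.8,2.6,0,0],
)

```text
clock: 2.0
position: [0.6009, -0.1643, 0.2308]
ee_rot: [-0.0, 0.782, 0.624, -0.0]
contact_force: [0.7, -0.4, -0.3]
width: 0.0854
gripper_force: 0.0
```

```bash
cat >> h.py <<'E'
def pose():
    s=get_state(); r=Rq(s['ee_rot']).as_matrix(); print('t',round(s['clock'],2),'p',s['position'].round(4),'psi',np.degrees(np.arctan2(r[1,0],r[0,0])).round(2),'zax',r[:,2].round(3),'F',s['contact_force'].round(1),'w',round(s['width'],4),'gf',round(s['gripper_force'],1),'q',s['qpos'].round(2)); return s['position'],r
def go(x,y,z):
    p,r=pose(); print('tool shift cm',(r.T@(np.array([x,y,z])-p)*100).round(2))
def wsnap(f):
    p,r=pose(); im=snap('wrist',f); T=np.eye(4);T[:3,:3]=r;T[:3,3]=p
    d=dict(np.load(f'pics/{f}.npz')); d['T']=T@im['mount']; np.savez(f'pics/{f}.npz',**d)
E
python3 -c "
from h import *
go(.601,-.161,.2)
wsnap('w1'); print(np.load('pics/w1.npz')['mount'].round(3).tolist())"
```

```text
t 2.0 p [ 0.6009 -0.1643  0.2308] psi 77.17 zax [-0.001 -0.    -1.   ] F [ 0.7 -0.4 -0.3] w 0.0854 gf 0.0 q [-0.38  0.35  1.4  -0.    1.4  -0.15]
tool shift cm [ 0.33 -0.06  3.08]
t 2.0 p [ 0.6009 -0.1643  0.2308] psi 77.17 zax [-0.001 -0.    -1.   ] F [ 0.7 -0.4 -0.3] w 0.0854 gf 0.0 q [-0.38  0.35  1.4  -0.    1.4  -0.15]
[[-0.0, -0.952, -0.306, 0.078], [1.0, -0.0, -0.0, 0.0], [0.0, -0.306, 0.952, -0.143], [0.0, 0.0, 0.0, 1.0]]
```

View pics/w1.png

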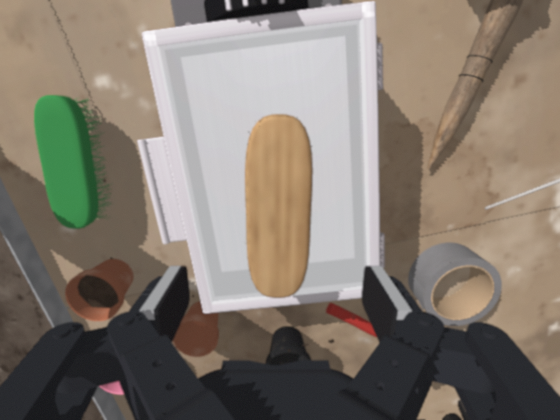

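The wrist view shows the brush between x 245 and 312, its ends at (281,114) and (277,298), well aligned with the closing axis. The lid's front bar runs from (147,35) to (205,310), and the lip's front edge from (140,140) to (165,242).

```bash
python3 -c "
from h import *
for p in [(281,114),(277,298),(245,200),(312,200)]: print(atz('w1',*p,.145))
print('lid',[atz('w1',*p,.108) for p in [(147,35),(373,4),(205,310),(378,293)]],'lip',[atz('w1',*p,.102) for p in[(140,140),(165,242)]])
go(.6,-.16,.115)"
```

```text
[ 0.6223 -0.0895  0.145 ]
[ 0.5854 -0.2395  0.145 ]
[ 0.5806 -0.1464  0.145 ]
[ 0.6321 -0.1581  0.145 ]
lid [array([ 0.5329, -0.0074,  0.108 ]), array([ 0.7095, -0.0259,  0.108 ]), array([ 0.5037, -0.2617,  0.108 ]), array([ 0.6818, -0.2814,  0.108 ])] lip [array([ 0.4965, -0.0831,  0.102 ]), array([ 0.4858, -0.1814,  0.102 ])]
t 2.05 p [ 0.6066 -0.1586  0.2304] psi 77.39 zax [ 0.006  0.006 -1.   ] F [ 5.3  2.7 -0.1] w 0.0856 gf 0.0 q [-0.37  0.35  1.39  0.01  1.39 -0.15]
tool shift cm [-0.36 -0.66 11.54]
```

Request:
send_rows(
  steps=[1,0.3,0.4,2,0,1,0,0,3.5,0,1,0,0,3,0,1,0,0,2,0,1,0,0,1,0,1,0,0,0,0],
)

```text
clock: 2.65
position: [0.6034, -0.1637, 0.1146]
ee_rot: [-0.002, 0.782, 0.624, -0.001]
contact_force: [0.1, 0.2, 0.2]
width: 0.0854
gripper_force: 0.0
```

Request:
send_rows(
  steps=[-1,0,0,0,0,-1,0,0,0,0,-1,0,0,0,0,-1,0,0,0,0,-1,0,0,0,0],
  newtons=20,
)

```text
clock: 3.15
position: [0.6052, -0.1643, 0.1181]
ee_rot: [0.001, 0.782, 0.624, 0.001]
contact_force: [-0.4, 0.3, 5.9]
width: 0.0563
gripper_force: 21.8
```

```bash
python3 -c "
from h import *
pose()"
```

```text
t 3.15 p [ 0.6052 -0.1643  0.1181] psi 77.16 zax [ 0.003 -0.001 -1.   ] F [-0.4  0.3  5.9] w 0.0563 gf 21.8 q [-0.38  0.43  1.56 -0.    1.15 -0.15]
```

Request:
send_rows(
  steps=[-1,0,0,-1,0,-1,0,0,-2,0,-1,0,0,-3,0,-1,0,0,-3,0,-1,0,0,0,0],
)

```text
clock: 3.65
position: [0.6073, -0.1649, 0.2116]
ee_rot: [0.004, 0.782, 0.624, 0.003]
contact_force: [0.5, -0.1, 0.4]
width: 0.0567
gripper_force: 21.5
```

Request:
send_rows(
  steps=[-1,1.5,-1.5,0,0,-1,3,-2.8,0,0,-1,3,-2.8,0,0,-1,3,-2.8,0,0,-1,3,-2.8,0,0,-1,3,-2.8,0,0,-1,3,-2.8,0,0,-1,3,-2.8,0,0,-1,3,-2.8,0,0,-1,2,-2,0,0,-1,1,-0.8,0,0,-1,0,0,0,0],
)

```text
clock: 4.85
position: [0.4068, 0.1741, 0.206]
ee_rot: [0.0, 0.781, 0.625, -0.0]
contact_force: [0.3, -0.3, -0.8]
width: 0.0561
gripper_force: 21.5
```

```bash
python3 -c "
from h import *
pose();wsnap('w2')"
```

```text
t 4.85 p [0.4068 0.1741 0.206 ] psi 77.31 zax [-0. -0. -1.] F [ 0.3 -0.3 -0.8] w 0.0561 gf 21.5 q [ 0.25  0.09  1.81 -0.    1.24  0.47]
t 4.85 p [0.4068 0.1741 0.206 ] psi 77.31 zax [-0. -0. -1.] F [ 0.3 -0.3 -0.8] w 0.0561 gf 21.5 q [ 0.25  0.09  1.81 -0.    1.24  0.47]
```

View pics/w2.png

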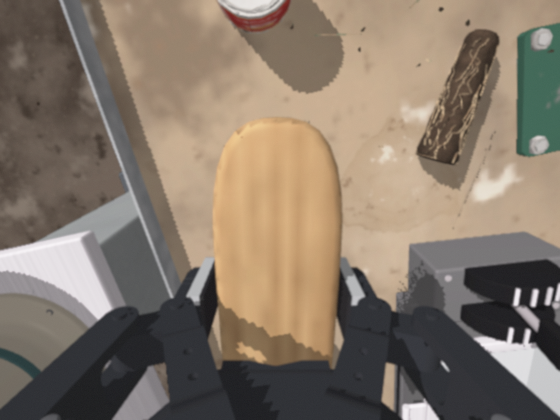

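The brush is held with free bench beneath it and clear of the box, so I lower it.

Request:
send_rows(
  steps=[-1,0,0,3,0,-1,0,0,4,0,-1,0,0,4,0,-1,0,0,4,0,-1,0,0,2,0,-1,0,0,0.8,0,-1,0,0,0.5,0,-1,0,0,0.3,0,-1,0,0,0,0],
)

```text
clock: 5.8
position: [0.4085, 0.1732, 0.0209]
ee_rot: [0.0, 0.782, 0.623, 0.001]
contact_force: [0.2, 0.2, -1.0]
width: 0.0564
gripper_force: 21.6
```

Request:
send_rows(
  steps=[-1,0,0,0.4,0,-1,0,0,0.3,0,-1,0,0,0,0],
)

```text
clock: 6.1
position: [0.4074, 0.1733, 0.0133]
ee_rot: [0.0, 0.782, 0.624, -0.0]
contact_force: [0.3, -0.0, -0.6]
width: 0.0569
gripper_force: 21.6
```

Request:
send_rows(
  steps=[-1,0,0,0.2,0,-1,0,0,0.2,0,-1,0,0,0,0],
)

```text
clock: 6.4
position: [0.4077, 0.1734, 0.0101]
ee_rot: [0.0, 0.782, 0.624, 0.0]
contact_force: [-1.4, -1.0, 8.8]
width: 0.0563
gripper_force: 23.0
```

Request:
send_rows(
  steps=[0.6,0,0,-0.1,0,1,0,0,0,0,1,0,0,0,0,1,0,0,0,0,1,0,0,-2,0,1,0,0,-4,0,1,0,0,-4,0,1,0,0,-4,0,-1,0,0,-3,0,-1,0,0,0,0],
)

```text
clock: 7.4
position: [0.4105, 0.1741, 0.1844]
ee_rot: [0.002, 0.782, 0.624, 0.004]
contact_force: [0.1, -0.3, -0.9]
width: 0.0591
gripper_force: 0.0
```

```bash
python3 -c "
from h import *
go(.44,-.13,.18)"
```

```text
t 7.4 p [0.4105 0.1741 0.1844] psi 77.16 zax [ 0.009  0.002 -1.   ] F [ 0.1 -0.3 -0.9] w 0.0591 gf 0.0 q [ 0.24  0.11  1.84 -0.    1.18  0.47]
tool shift cm [-28.99   9.63   0.4 ]
```

Request:
send_rows(
  steps=[-1,0,0,0,-6.9,-1,-2,0.4,0,0,-1,-4,0.9,0,0,-1,-4,0.9,0,0,-1,-4,0.9,0,0,-1,-4,0.9,0,0,-1,-4,0.9,0,0,-1,-4,0.9,0,0,-1,-3,0.7,0,0,-1,-1,0.2,0,0,-1,0,0,0,0],
)

```text
clock: 8.5
position: [0.4426, -0.1327, 0.1792]
ee_rot: [-0.001, 0.744, 0.669, -0.0]
contact_force: [0.0, -0.7, -0.2]
width: -0.0
gripper_force: 0.0
```

Request:
send_rows(
  steps=[-1,0,0,2,0,-1,0,0,3,0,-1,0,0,3,0,-1,0,0,1.8,0,-1,0,0,0,0],
)

```text
clock: 9.0
position: [0.4403, -0.1291, 0.0798]
ee_rot: [-0.004, 0.742, 0.67, -0.001]
contact_force: [-0.4, 0.6, 0.7]
width: 0.0001
gripper_force: 0.0
```

```bash
python3 -c "
from h import *
go(.474,-.131,.085)"
```

```text
t 9.0 p [ 0.4403 -0.1291  0.0798] psi 84.14 zax [-0.007  0.004 -1.   ] F [-0.4  0.6  0.7] w 0.0001 gf 0.0 q [-0.44  0.25  1.97  0.    0.93 -0.34]
tool shift cm [ 0.16  3.37 -0.55]
```

Request:
send_rows(
  steps=[-1,0,2,0,0,-1,0,0.6,0,0,-1,0,0.3,0,0,-1,0,0.3,0,0,-1,0,0,0,0],
)

```text
clock: 9.5
position: [0.4744, -0.1349, 0.0825]
ee_rot: [-0.0, 0.743, 0.67, -0.0]
contact_force: [0.1, 0.7, -0.2]
width: -0.0002
gripper_force: 0.3
```

Request:
send_rows(
  steps=[-1,0,0.3,0,0,-1,0,0.3,0,0,-1,0,0.2,0,0,-1,0,0,0,0],
)

```text
clock: 9.9
position: [0.4747, -0.1349, 0.0821]
ee_rot: [-0.006, 0.742, 0.67, -0.005]
contact_force: [-16.5, -0.8, 14.0]
width: -0.0001
gripper_force: 8.4
```

Request:
send_rows(
  steps=[-1,0,0,-0.5,0,-1,0,0,-0.5,0,-1,0,0,-0.5,0,-1,0,0,-0.5,0,-1,0,0,-0.5,0,-1,0,0,0,0],
)

```text
clock: 10.5
position: [0.4764, -0.135, 0.1061]
ee_rot: [-0.005, 0.743, 0.67, -0.004]
contact_force: [-10.4, 0.2, -0.6]
width: -0.0001
gripper_force: 4.9
```

```bash
python3 - <<'E'
from h import *
pose(); snap('side','s2'); a=cv2.imread('pics/s2.png')
cv2.imwrite('pics/s2c.png',cv2.resize(a[120:290,180:420],None,fx=3.3,fy=3.3,interpolation=cv2.INTER_CUBIC))
E
```

```text
t 10.5 p [ 0.4764 -0.135   0.1061] psi 84.09 zax [-0.013  0.002 -1.   ] F [-10.4   0.2  -0.6] w -0.0001 gf 4.9 q [-0.41  0.27  1.85 -0.    1.03 -0.31]
```

View pics/s2c.png

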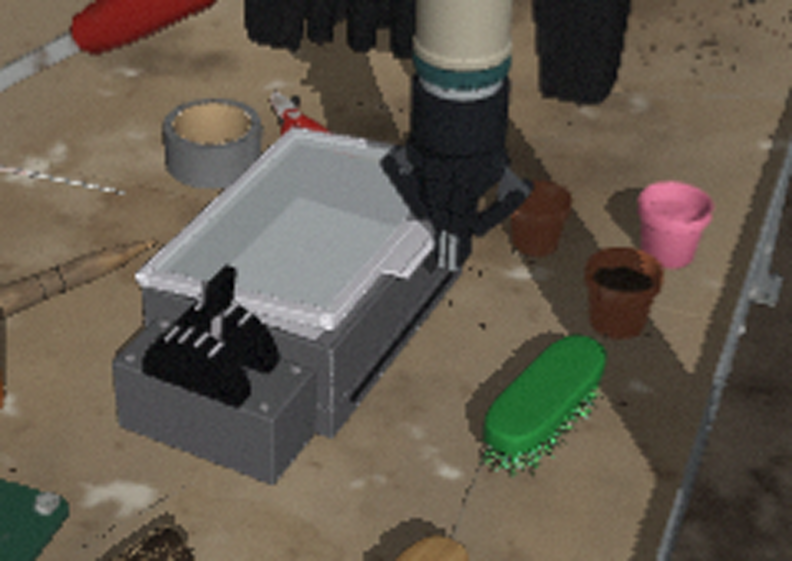

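The lid has lifted about 24 mm on friction, and the push now carries it. I'll continue along the arc.

Request:
send_rows(
  steps=[-1,0,0.3,-1.75,0,-1,0,0.5,-2,0,-1,0,0.7,-1.9,0,-1,0,0.9,-1.8,0,-1,0,0,0,0],
)

```text
clock: 11.05
position: [0.5011, -0.1373, 0.1832]
ee_rot: [-0.005, 0.743, 0.67, -0.003]
contact_force: [-12.8, 2.8, 6.6]
width: -0.0
gripper_force: 6.9
```

Request:
send_rows(
  steps=[-1,0,1.1,-1.7,0,-1,0,1.25,-1.6,0,-1,0,1.4,-1.45,0,-1,0,1.5,-1.3,0,-1,0,1.6,-1.15,0,-1,0,0,0,0],
)

```text
clock: 11.65
position: [0.577, -0.1464, 0.2555]
ee_rot: [0.002, 0.743, 0.669, 0.001]
contact_force: [-1.2, -0.3, 0.7]
width: 0.0004
gripper_force: 0.7
```

Request:
send_rows(
  steps=[-1,0,1.8,-0.9,0,-1,0,1.9,-0.7,0,-1,0,1.9,-0.5,0,-1,0,1.9,-0.3,0,-1,0,1.9,-0.2,0,-1,0,0,0,0],
)

```text
clock: 12.25
position: [0.6695, -0.1557, 0.2782]
ee_rot: [-0.0, 0.743, 0.67, -0.0]
contact_force: [-0.9, -0.1, -0.8]
width: 0.0003
gripper_force: 0.0
```

```bash
python3 - <<'E'
from h import *
pose(); snap('side','s3'); a=cv2.imread('pics/s3.png')
cv2.imwrite('pics/s3c.png',cv2.resize(a[60:290,150:420],None,fx=2.6,fy=2.6,interpolation=cv2.INTER_CUBIC))
E
```

```text
t 12.25 p [ 0.6695 -0.1557  0.2782] psi 84.07 zax [-0.001  0.    -1.   ] F [-0.9 -0.1 -0.8] w 0.0003 gf 0.0 q [-0.33  0.43  1.15  0.    1.56 -0.23]
```

View pics/s3c.png

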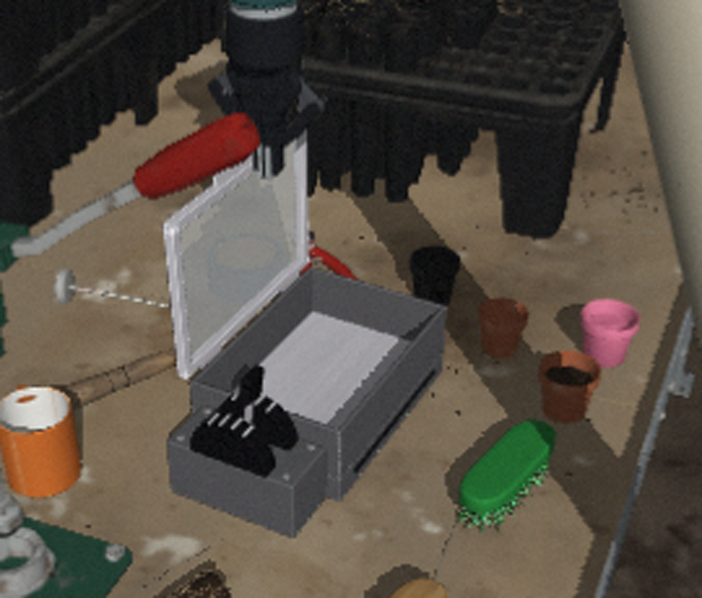

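The lid is nearly upright at crop (240,260). I push a little further.

Request:
send_rows(
  steps=[-1,0,1.5,0,0,-1,0,1.5,0,0,-1,0,1.2,0,0,-1,0,0,0,0,-1,0,-2,0,0,0,0,-3,-1,0,1,0,-4,-1,0,1,0,-4,0,0,1,0,-4,0,0,1,0,0,0,0],
)

```text
clock: 13.3
position: [0.5337, -0.1405, 0.3002]
ee_rot: [-0.002, 0.743, 0.669, -0.002]
contact_force: [0.4, 0.0, 1.2]
width: 0.0721
gripper_force: 0.0
```

```bash
python3 - <<'E'
from h import *
go(.351,-.246,.2); snap('side','s4'); a=cv2.imread('pics/s4.png')
cv2.imwrite('pics/s4c.png',cv2.resize(a[60:290,150:420],None,fx=2.6,fy=2.6,interpolation=cv2.INTER_CUBIC))
E
```

```text
t 13.3 p [ 0.5337 -0.1405  0.3002] psi 84.0 zax [-0.005  0.001 -1.   ] F [0.4 0.  1.2] w 0.0721 gf 0.0 q [-0.38  0.21  1.42 -0.    1.51 -0.28]
tool shift cm [-12.41 -17.01  10.1 ]
```

View pics/s4c.png

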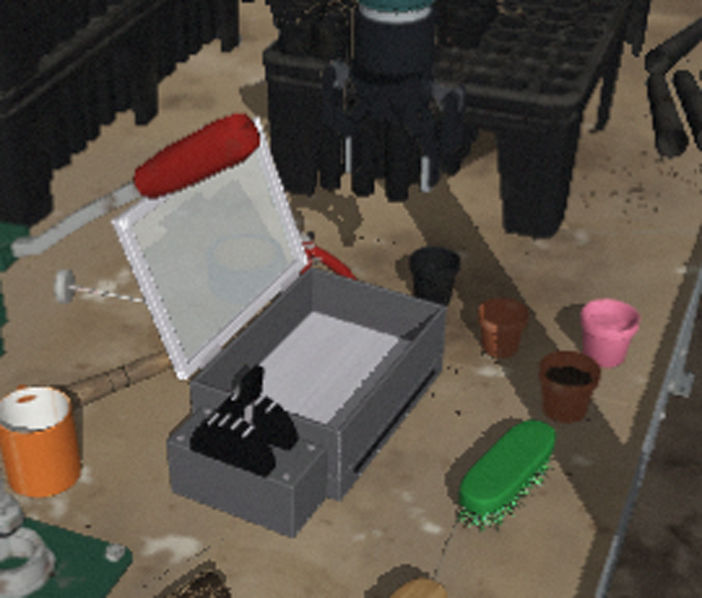

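The lid is leaning back and stays open by itself. Next is the pot.

```bash
python3 - <<'E'
from h import *
print(atz('side0',205+656/4,150+208/4,.06), atz('s4',150+570/2.6,60+370/2.6,.06))
go(.351,-.245,.14)
E
```

```text
[ 0.3497 -0.243   0.06  ] [ 0.3488 -0.2418  0.06  ]
t 13.35 p [ 0.537  -0.1413  0.3005] psi 84.01 zax [-0.001  0.    -1.   ] F [ 1.  -0.4 -0.2] w 0.0793 gf 0.0 q [-0.38  0.22  1.42 -0.    1.51 -0.28]
tool shift cm [-12.26 -17.4   16.06]
```

Request:
send_rows(
  steps=[1,-2.5,-3.4,2,0,1,-2.5,-3.4,3,0,1,-2.5,-3.4,3,0,1,-2.5,-3.4,3,0,1,-2.3,-3.3,3,0,1,0,0,0,0,1,0,0,0,0],
)

```text
clock: 14.05
position: [0.3637, -0.2451, 0.1626]
ee_rot: [-0.0, 0.744, 0.669, 0.0]
contact_force: [1.3, 0.4, -0.2]
width: 0.0852
gripper_force: 0.0
```

```bash
python3 - <<'E'
from h import *
go(.351,-.2455,.012); wsnap('w3')
im=cv2.imread('pics/w3.png'); p=proj('w3',[.351,-.2455,.06]); print(p)
# terracotta blob near predicted point
hsv=cv2.cvtColor(im,cv2.COLOR_BGR2HSV)
m=((hsv[...,0]<12)|(hsv[...,0]>172))&(hsv[...,1]>110)
n,l,st,c=cv2.connectedComponentsWithStats(m.astype(np.uint8))
for i in range(1,n):
    if st[i,4]>300: print(st[i],c[i].round())
for dx,dy in[(.034,0),(-.034,0),(0,.034),(0,-.034)]: print(proj('w3',[.351+dx,-.2455+dy,.06]))
E
```

```text
t 14.05 p [ 0.3637 -0.2451  0.1626] psi 83.91 zax [-0.     0.001 -1.   ] F [ 1.3  0.4 -0.2] w 0.0852 gf 0.0 q [-0.75  0.12  1.89  0.    1.13 -0.65]
tool shift cm [-0.18 -1.25 15.06]
t 14.05 p [ 0.3637 -0.2451  0.1626] psi 83.91 zax [-0.     0.001 -1.   ] F [ 1.3  0.4 -0.2] w 0.0852 gf 0.0 q [-0.75  0.12  1.89  0.    1.13 -0.65]
[260.5 211.3]
[ 224  175   77   73 1906] [261. 217.]
[ 345  246   65   66 1482] [368. 272.]
[518 264  42  45 776] [541. 283.]
[300.1 207.3]
[221.2 215.3]
[255.4 172.2]
[265.1 247.4]
```

The wrist blob agrees with the estimate to within 2 mm. Descend and grasp.

Request:
send_rows(
  steps=[1,-0.2,-1.2,0,0,1,0,0,3,0,1,0,0,4,0,1,0,0,4,0,1,0,0,3,0,1,0,0,1,0,1,0,0,0,0,1,0,0,0,0],
)

```text
clock: 14.9
position: [0.3532, -0.2464, 0.0142]
ee_rot: [0.001, 0.743, 0.67, 0.0]
contact_force: [-0.2, -0.5, 0.6]
width: 0.0857
gripper_force: 0.0
```

Request:
send_rows(
  steps=[-1,0,0,0,0,-1,0,0,0,0,-1,0,0,0,0,-1,0,0,0,0,-1,0,0,0,0],
  newtons=20,
)

```text
clock: 15.4
position: [0.3532, -0.2466, 0.0147]
ee_rot: [0.002, 0.743, 0.669, 0.0]
contact_force: [0.2, 0.0, 5.2]
width: 0.0662
gripper_force: 20.8
```

Request:
send_rows(
  steps=[-1,0,0,-1,0,-1,0,0,-2,0,-1,0,0,-3,0,-1,0,0,-4,0,-1,0,0,-4,0,-1,0,0,-2,0,-1,0,0,0,0],
)

```text
clock: 16.1
position: [0.3536, -0.2472, 0.1771]
ee_rot: [0.005, 0.743, 0.67, 0.0]
contact_force: [0.3, -1.2, -0.5]
width: 0.0658
gripper_force: 22.6
```

```bash
python3 - <<'E'
from h import *
go(.602,-.143,.19)
E
```

```text
t 16.1 p [ 0.3536 -0.2472  0.1771] psi 84.06 zax [ 0.006 -0.006 -1.   ] F [ 0.3 -1.2 -0.5] w 0.0658 gf 22.6 q [-0.77  0.09  1.88 -0.    1.15 -0.67]
tool shift cm [12.92 23.63 -1.19]
```

Held at the rim (66 mm). Carry it over the tray.

Request:
send_rows(
  steps=[-1,0.8,1.4,0,0,-1,1.6,2.9,0,0,-1,1.9,3.4,0,0,-1,1.9,3.4,0,0,-1,1.9,3.4,0,0,-1,1.9,3.4,0,0,-1,1.6,3,0,0,-1,0.9,1.8,0,0,-1,0.4,0.8,0,0,-1,0,0,0,0,-1,0,0,0,0],
)

```text
clock: 17.2
position: [0.5976, -0.1418, 0.1723]
ee_rot: [-0.001, 0.743, 0.669, -0.001]
contact_force: [-0.3, 0.4, -1.0]
width: 0.0665
gripper_force: 22.6
```

Request:
send_rows(
  steps=[-1,0,0,2,0,-1,0,0,3,0,-1,0,0,3,0,-1,0,0,2,0,-1,0,0,1,0,-1,0,0,0.6,0,-1,0,0,0,0],
)

```text
clock: 17.9
position: [0.5986, -0.142, 0.0571]
ee_rot: [-0.0, 0.743, 0.669, -0.0]
contact_force: [0.3, -0.6, 0.5]
width: 0.0661
gripper_force: 22.6
```

```bash
python3 - <<'E'
from h import *
go(.602,-.143,.0495)
E
```

```text
t 17.9 p [ 0.5986 -0.142   0.0571] psi 84.02 zax [-0. -0. -1.] F [ 0.3 -0.6  0.5] w 0.0661 gf 22.6 q [-0.35  0.47  1.66 -0.    1.01 -0.24]
tool shift cm [-0.07  0.35  0.76]
```

Request:
send_rows(
  steps=[-1,0,0.3,0.3,0,-1,0,0,0.2,0,-1,0,0,0.1,0,-1,0,0,0,0],
)

```text
clock: 18.3
position: [0.6021, -0.1418, 0.0512]
ee_rot: [0.0, 0.743, 0.67, 0.0]
contact_force: [0.1, 0.2, 0.0]
width: 0.0665
gripper_force: 22.6
```

Request:
send_rows(
  steps=[-1,0,0,0.2,0,-1,0,0,0.2,0,-1,0,0,0,0],
)

```text
clock: 18.6
position: [0.6024, -0.1419, 0.0496]
ee_rot: [0.001, 0.743, 0.67, 0.0]
contact_force: [-4.5, 1.1, 13.2]
width: 0.0664
gripper_force: 22.9
```

Request:
send_rows(
  steps=[-1,0,0,-0.3,0,-1,0,0,0,0,0.75,0,0,0,0,0.9,0,0,0,0,1,0,0,0,0,1,0,0,0,0,1,0,0,0,0,1,0,0,-1,0,1,0,0,-2,0,1,0,0,-4,0,1,0,0,-4,0,1,0,0,-4,0],
)

```text
clock: 19.8
position: [0.6019, -0.1418, 0.2023]
ee_rot: [0.0, 0.743, 0.67, 0.0]
contact_force: [1.1, -0.6, -0.4]
width: 0.0855
gripper_force: 0.0
```

Request:
send_rows(
  steps=[-1,0,-3,-4,0,-1,0,-4,-2,0,-1,0,-4,0,0,-1,0,-2,0,0,-1,0,0,0,0,-1,0,0,0,0],
)

```text
clock: 20.4
position: [0.4733, -0.1286, 0.261]
ee_rot: [0.001, 0.743, 0.669, 0.001]
contact_force: [0.1, -0.3, 0.5]
width: 0.0002
gripper_force: 0.0
```

```bash
python3 - <<'E'
from h import *
go(.56,.02,.25); snap('side','s5'); snap('top','t5')
a=cv2.imread('pics/s5.png')[110:270,190:350]; b=cv2.imread('pics/t5.png')[130:245,250:410]
A=cv2.resize(a,None,fx=3.5,fy=3.5,interpolation=cv2.INTER_CUBIC)[:,:]
B=cv2.resize(b,None,fx=1.5,fy=1.5,interpolation=cv2.INTER_CUBIC)
B=np.pad(B,((0,A.shape[0]-B.shape[0]),(0,0),(0,0))); o=np.hstack([A,B]); print(o.shape); cv2.imwrite('pics/m5.png',o)
x=np.array([.9945,-.104]);y=np.array([.104,.9945]);c=np.array([.6025,-.143])
for q in (0,.3,.6):
  for L in(.063,.08,.097):
    P=np.r_[c+.167*y+x*L*np.sin(q-.45),.072+L*np.cos(q-.45)]; print(q,L,P.round(4),'side crop',((proj('s5',P)-[190,110])*3.5).round(), 'full-top', proj('t5',P))
P=np.r_[c,.035]; print('pot base',proj('t5',P))
E
```

```text
t 20.4 p [ 0.4733 -0.1286  0.261 ] psi 84.03 zax [ 0.003 -0.001 -1.   ] F [ 0.1 -0.3  0.5] w 0.0002 gf 0.0 q [-0.41  0.13  1.62  0.    1.39 -0.3 ]
tool shift cm [15.68  7.08  1.11]
(560, 800, 3)
0 0.063 [0.5926 0.0259 0.1287] side crop [220. 376.] full-top [272.8 186.4]
0 0.08 [0.5853 0.0267 0.144 ] side crop [228. 362.] full-top [272.1 188. ]
0 0.097 [0.5779 0.0275 0.1593] side crop [237. 348.] full-top [271.3 189.8]
0.3 0.063 [0.6105 0.0241 0.1343] side crop [198. 362.] full-top [273.7 178.7]
0.3 0.08 [0.608  0.0243 0.1511] side crop [201. 345.] full-top [273.2 178.1]
0.3 0.097 [0.6055 0.0246 0.1679] side crop [203. 327.] full-top [272.6 177.4]
0.6 0.063 [0.6292 0.0221 0.1343] side crop [176. 355.] full-top [274.7 171.2]
0.6 0.08 [0.6318 0.0218 0.1511] side crop [172. 335.] full-top [274.5 168.4]
0.6 0.097 [0.6343 0.0216 0.1679] side crop [168. 316.] full-top [274.3 165.5]
pot base [338.3 191.5]
```

View pics/m5.png

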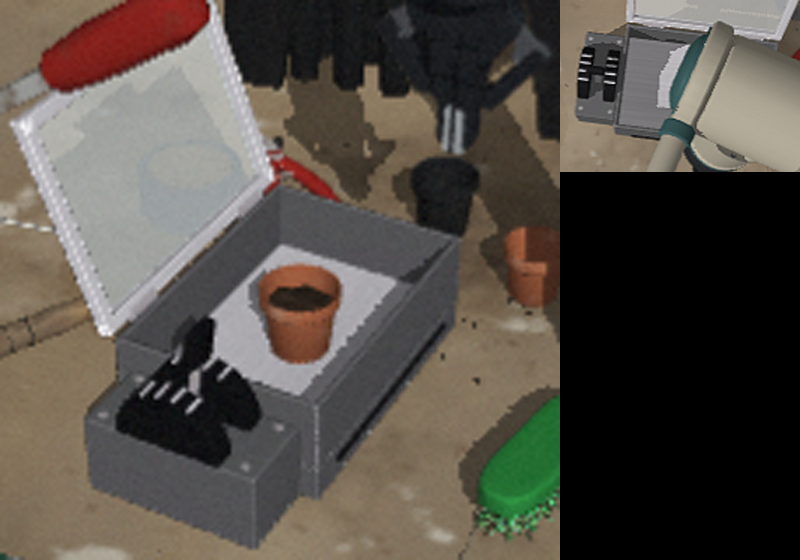

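The pot stands upright on the tray floor, shown at crop (300,315) with an even base. The lever pad at crop (200,342) matches the second notch, predicted at (201,345). One click is needed. Next I approach the lever from the front.

Request:
send_rows(
  steps=[-1,2,0.8,0,0,-1,3,1.2,0,0,-1,4,1.5,0,0,-1,4,1.5,0,0,-1,2.6,1,0,0,-1,1,0.5,0,0,-1,0,0,0,0,-1,0,0,4,0,-1,0,0,4,0,-1,0,0,3.5,0,-1,0,0,1.5,0,-1,0,0,0,0],
)

```text
clock: 21.7
position: [0.5522, 0.0285, 0.1272]
ee_rot: [-0.002, 0.743, 0.669, -0.003]
contact_force: [0.8, 0.5, 0.6]
width: 0.0
gripper_force: 0.0
```

```bash
python3 - <<'E'
from h import *
x=np.array([.9945,-.104]);P=np.array([.6199,.0231])
for o in(-.05,-.0204,0.0,.003): print(o); go(*(P+x*(o-.0143)),.13)
E
```

```text
-0.05
t 21.7 p [0.5522 0.0285 0.1272] psi 83.98 zax [-0.007 -0.    -1.   ] F [0.8 0.5 0.6] w 0.0 gf 0.0 q [-0.07  0.33  1.71 -0.    1.12  0.03]
tool shift cm [ 0.17  0.35 -0.28]
-0.0204
t 21.7 p [0.5522 0.0285 0.1272] psi 83.98 zax [-0.007 -0.    -1.   ] F [0.8 0.5 0.6] w 0.0 gf 0.0 q [-0.07  0.33  1.71 -0.    1.12  0.03]
tool shift cm [ 0.17  3.31 -0.3 ]
0.0
t 21.7 p [0.5522 0.0285 0.1272] psi 83.98 zax [-0.007 -0.    -1.   ] F [0.8 0.5 0.6] w 0.0 gf 0.0 q [-0.07  0.33  1.71 -0.    1.12  0.03]
tool shift cm [ 0.17  5.35 -0.31]
0.003
t 21.7 p [0.5522 0.0285 0.1272] psi 83.98 zax [-0.007 -0.    -1.   ] F [0.8 0.5 0.6] w 0.0 gf 0.0 q [-0.07  0.33  1.71 -0.    1.12  0.03]
tool shift cm [ 0.17  5.65 -0.32]
```

Request:
send_rows(
  steps=[-1,0.2,0,-0.3,0,-1,0,1.5,0,0,-1,0,1,0,0,-1,0,0.4,0,0,-1,0,0,0,0],
)

```text
clock: 22.2
position: [0.5846, 0.0286, 0.1337]
ee_rot: [0.001, 0.743, 0.669, 0.0]
contact_force: [0.1, 0.0, 0.6]
width: -0.0003
gripper_force: 0.0
```

Request:
send_rows(
  steps=[-1,0,0.3,0,0,-1,0,0.3,0,0,-1,0,0.2,0,0,-1,0,0,0,0],
)

```text
clock: 22.6
position: [0.5911, 0.0282, 0.133]
ee_rot: [-0.0, 0.743, 0.67, -0.0]
contact_force: [-1.9, -0.5, 1.1]
width: -0.0003
gripper_force: 1.0
```

```bash
cat >> h.py <<'E'
def off():
    p,r=pose(); x=np.array([.9945,-.104]); print('face offset mm',((p[:2]-[.6199,.0231])@x*1000+14.3).round(1))
E
python3 -c "
from h import *
off()"
```

```text
t 22.6 p [0.5911 0.0282 0.133 ] psi 84.06 zax [-0.001  0.    -1.   ] F [-1.9 -0.5  1.1] w -0.0003 gf 1.0 q [-0.07  0.37  1.62 -0.    1.15  0.03]
face offset mm -14.9
```

Request:
send_rows(
  steps=[-1,0,0.3,0,0,-1,0,0.3,0,0,-1,0,0.3,0,0,-1,0,0,0,0,-1,0,0,0,0],
)

```text
clock: 23.1
position: [0.601, 0.0271, 0.1328]
ee_rot: [0.0, 0.743, 0.669, 0.0]
contact_force: [-0.3, 0.4, -0.3]
width: -0.0002
gripper_force: 0.2
```

```bash
python3 -c "
from h import *
off()"
```

```text
t 23.1 p [0.601  0.0271 0.1328] psi 84.05 zax [ 0. -0. -1.] F [-0.3  0.4 -0.3] w -0.0002 gf 0.2 q [-0.07  0.38  1.6  -0.    1.16  0.03]
face offset mm -4.9
```

Request:
send_rows(
  steps=[-1,0,0.2,0,0,-1,0,0.2,0,0,-1,0,0.1,0,0,-1,0,0,0,0,-1,0,0,0,0],
)

```text
clock: 23.6
position: [0.6056, 0.0266, 0.1329]
ee_rot: [0.0, 0.743, 0.669, -0.0]
contact_force: [-0.3, -0.8, -0.1]
width: 0.0
gripper_force: 0.0
```

```bash
python3 -c "
from h import *
off()"
```

```text
t 23.6 p [0.6056 0.0266 0.1329] psi 84.05 zax [ 0. -0. -1.] F [-0.3 -0.8 -0.1] w 0.0 gf 0.0 q [-0.07  0.39  1.59 -0.    1.16  0.03]
face offset mm -0.3
```

Zero force, so it has clicked over. I retreat clear and check the lever in the images by code, since the picture allowance is used up.

Request:
send_rows(
  steps=[-1,0,-2,0,0,-1,0,-3,0,0,-1,0,-3,-3,0,-1,0,-2,-4,0,-1,-3,-3,-3,0,-1,-4,-3,0,0,-1,-4,-2,0,0,-1,-3,0,0,0,-1,0,0,0,0,-1,0,0,0,0],
)

```text
clock: 24.6
position: [0.4132, -0.0932, 0.2321]
ee_rot: [0.0, 0.743, 0.669, 0.0]
contact_force: [-0.2, 0.7, -0.7]
width: -0.0
gripper_force: 0.0
```

```bash
python3 - <<'E'
from h import *
pose(); snap('side','s6'); snap('top','t6')
a=cv2.imread('pics/s5.png').astype(int);b=cv2.imread('pics/s6.png').astype(int)
d=np.abs(a-b).sum(2)
# ascii of dark mask around lever, before / after (rows 195-225, cols 230-260)
for im in(a,b):
    g=im[195:222,228:262].sum(2)//3
    print('\n'.join('%d '%(195+i)+''.join('#' if v<35 else '+' if v<60 else '.' if v<110 else ' ' for v in r) for i,r in enumerate(g)));print()
m=d>60; m[:120]=0; ys,xs=np.where(m[:, :300]); n,l,st,c=cv2.connectedComponentsWithStats(m.astype(np.uint8))
print([ (st[i].tolist()) for i in range(1,n) if st[i,4]>15])
x=np.array([.9945,-.104]);y=np.array([.104,.9945]);cc=np.array([.6025,-.143])
for q in(.3,.6,.9):
    print(q,[proj('s6',np.r_[cc+.167*y+x*L*np.sin(q-.45),.072+L*np.cos(q-.45)]).tolist() for L in(.063,.097)])
E
```

```text
t 24.6 p [ 0.4132 -0.0932  0.2321] psi 83.94 zax [ 0.001  0.    -1.   ] F [-0.2  0.7 -0.7] w -0.0 gf 0.0 q [-0.39  0.04  1.79  0.    1.3  -0.28]
195        ...................        
196      ....................         
197     ....................          
198    ....................           
199   ....................            
200  ...............+...+.            
201 ...............+++.####           
202 ..............++++#####.          
203 .............++++######.          
204 ............++++#######           
205 ............+++########           
206 ...........++++########           
207 ...........++++########           
208 ...+.......++.+#######+           
209 ...........+..+#######+           
210 .........+....+#######+           
211 ...........+ .########            
212 ..........+. .#######+  .         
213 .........## .########  +#+        
214 ........###########+  .###+       
215 .......+##########.. +####  .     
216 ......##########.  .#####. +##    
217 . ...###########   +####. +####   
218 .  .++##########   +####.+######. 
219 ...+. .##..####
[... 957 characters left out ...]
217 .....+#####+   +########. +####   
218 .  .++#####+   +########.+######. 
219 ...+. +##..#   +#################.
220 ..+. .##. .##. .#################+
221 +#+ .##. .###. .##################

[[307, 120, 86, 110, 1696], [329, 120, 18, 14, 97], [445, 120, 83, 184, 7135], [500, 120, 60, 148, 3278], [271, 126, 17, 32, 255], [292, 128, 17, 46, 330], [312, 175, 9, 6, 32], [373, 178, 7, 16, 34], [231, 197, 21, 26, 294], [363, 227, 18, 35, 99], [543, 261, 10, 17, 29], [462, 283, 42, 32, 391], [423, 295, 34, 41, 228], [510, 309, 5, 13, 27], [458, 319, 35, 45, 345], [503, 328, 7, 9, 16]]
0.3 [[246.7, 213.5], [247.9, 203.5]]
0.6 [[240.3, 211.4], [237.9, 200.2]]
0.9 [[234.4, 211.0], [228.8, 199.8]]
```

```bash
python3 -c "
from h import *
print(sign_off())"
```

```text
the job is handed in; nothing more can be done
None
```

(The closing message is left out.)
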